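# Lock out the microscope's bench isolator

### The arm

A 7-joint arm with a two-finger parallel gripper is mounted at the origin on the work surface. World frame = base frame: x ahead of the robot, y to its left, z up, the work surface at z = 0. Lengths are in mm, angles in rad, forces in N, time in s.
With the tool pointing down it reaches from about 400 to 875 mm from the base axis. Payload 19.3 kg.
Tool frame: the origin (TCP) lies midway between the tips of the shut fingers; the grasp point (between the pads) lies 19 mm behind it; z points along the fingers, y is the line along which they close (so a half turn about z gives the same grasp; the last joint's range is limited). The gripper opens to 85 mm and grips with 20 to 120 N. Pads are 22 mm wide; open, the fingers measure 114 mm over their backs; the gripper's body (76 mm by 85 mm) begins 54 mm behind the grasp point. The pads swing forward as they close: fully open they stand 13 mm farther back than shut.
Start: joints at [-1.294, 0.521, -0.036, 1.599, 0.021, 1.021, -0.113], TCP at [212.449, 587.775, 231.291] pointing down, gripper open.
Joint ranges: [-2.91, 2.91], [-0.3, 2.13], [-1.5, 1.42], [0.17, 2.43], [-1.26, 4.41], [0.16, 1.93], [-2.52, 2.52]. Speed limits (rad/s): [1.89, 1.89, 2.39, 2.39, 3.01, 3.01, 3.01].

### API

Orientations are given as a rotation vector (axis times angle).
In Python, from rig import get_obs, vision, robot, spotter gives the robot as it stands. The module is installed in compiled form; this text tells all that it offers.
- The arm moves only by the tool arm_command, never from a script. Its argument "deltas" is a list that holds one entry, the list of rows, each a list of 7 numbers: the shift along the tool's x, y, z in cm, then the turn, a rotation vector about the tool's x, y, z in rad, then the opening, from -1 (shut) to 1 (fully open), so that 0 is half open. In form: [[[dx, dy, dz, ax, ay, az, gripper], ...]]. A call has 1 to 10 rows; each row is the pose to reach, as a shift and turn from the pose commanded when the call began, along the tool's axes at that moment; what a row does not reach only later rows make up. A row lasts 1/8 s, in which the tool goes at most 62.5 mm and 10.7 degrees, less where a joint would pass 70% of its speed; a pose out of reach is approached as far as the arm can. A call with a gripper value outside its range is refused whole. The fingers move at their own pace and stop on an object; "grip_force" is the grip in N (left out, the last holds). Time passes only in rows, so rows that repeat a pose let the fingers close. It gives the time, the measured TCP pose, the force, the opening and the grip force at its end, in the units of the state.
- get_obs(): the state, without advancing time (a new reading comes with each control period).
- vision.capture(name): name is "scene" or "side" or "wrist"; returns the picture (480x640x3 uint8, blue, green, red); there is no depth.
- vision.camera_params(name): a dict with "K" (3x3 intrinsics, pixels), "k1" (the pictures are not rectified: a ray, as slopes to the right and down, at radius r is drawn at 1 + k1 r^2 times it, then the intrinsics apply), "rvec" (rotation vector, rad) and "tvec" (3), from world to camera coordinates, as OpenCV has them. Camera axes: x right, y down, z forward; pixel columns grow to the right and rows downward; lengths in mm; the calibration is good to about 2 mm. A picture is of the moment at which its call begins: read the wrist's pose just before it. camera_params takes no time and is no camera call; for the wrist camera it gives the pose at the moment of the call.
- robot.finish_job(): hands the job in; it is judged then, once.
Trained networks look in the newest picture that a camera, given by its name, has taken for a name from the list of things; names that differ only in an ending like _2 or _b are one class to them, and where a whole thing is asked for, a point or a joint stands for the part that bears it (a point fixed in the world has none). Each returns a list of dicts, best first, with "score" (0 to 1); they miss things now and then, are a little off and sometimes report something else, mostly with a low value. They report only what shows in the picture. A call takes as long as a camera call.
- spotter.regions_of(thing, camera): "region" (480x640 bool, what is visible of it) and "pixel" ([column, row] in pixels, amid what is visible of it).
The state is a dict: "time_s": time; "joints": joint angles; "joint_velocities": joint speeds; "joint_torque": joint torques, N m; "position": TCP position; "orientation": TCP orientation; "force": force on the tool from outside, world axes, zero at the start; "moment": the same for the moment, N m; "width": opening from 0.0 (shut) to 1.0 (fully open); "grip_force": force on a finger pad.
Only numpy, scipy, OpenCV 4.12 (cv2) and the standard library are available. Lean on these libraries where they do the work, as an engineer would, in place of code of your own. Each camera call takes 0.05 s, during which the arm holds its last target. There are 200 camera calls.

### The job

Switch the microscope's bench isolator off for lock-out: push the black handle in, swing it anticlockwise (seen from above) out of its on position and let it spring back up in the off notch. Then slide the steel hasp leaf along its rail until its hole lies over the hole in the handle's tongue, so that an 8 mm padlock shackle would drop straight through both, and let go. Do not force anything, and leave the lens, the wafer case and the bottle where they are.

Things in the scene. Friction and masses are not known exactly. Their poses are not given: they have to be found in the camera images.
- isolator: Fixed grey and white switch box lying face up, 280 (x) x 320 (y) x 60 mm high; yaw varies. Origin: centre of its underside, z up. The handle turns about a vertical axis at (25, 0) mm in this frame. The hasp leaf's rail runs along its y near its -x edge (robot side): 12 mm wide, centred at x = -131 mm, top 94 mm above the bench.
- handle (a joint): Turn of the black handle, rad, anticlockwise from above. 0: points to the box's +y; 1.57: to its -x. Starts in the on pocket (0 to 0.25) and is blocked at 0.29 to 0.45 unless pushed in; past 0.65 it is clear of it. Off is an unseen narrow notch somewhere from 1.47 to 1.67, differing each time: not held down, the handle springs up there and is blocked both ways (0.08 rad play). Held down it overruns, to 1.95.
- stem (a joint): How far the handle is pushed in (down), m: 0 up, 0.011 fully in. Spring: about 5 N up, 9 N in. It can leave the on pocket or the off notch only when 0.008 or more in. Between them the mechanism itself keeps it about 0.008 in, even when nothing presses, and it turns so with 3 to 5 N at the paddle until it springs up by itself in a notch.
- handle_pad (a point): Centre of the floor of the handle's paddle, 77 mm from the axis, 95 mm above the bench when up. The paddle is a trough along the handle, 46 mm long, 50 mm clear between two side walls 4 mm thick and 22 mm high (above the floor); open outward; inward rises the 68 mm round hub. A closed gripper fits in and can press and push sideways. Site y: outward; x: clockwise.
- handle_hole (a point): Centre of the 12 mm hole in the flat steel tongue (32 mm wide, 5 mm thick) at the handle's outer end, at the tongue's upper face; 125 mm from the handle's axis, 90 mm above the bench when up.
- leaf (a joint): Slide of the steel hasp leaf along the box's +y, m: 0 parked, 0.085 the far stop. Starts at 0 to 0.015. It stays where it is left; sliding takes about 3 N. The holes meet at about 0.05, give or take 0.015 with the place of the off notch; there is no stop there.
- leaf_hole (a point): Centre of the 12 mm hole in the hasp leaf, at its upper face 99 mm above the bench. The leaf is a steel plate 52 (x) x 72 (y) x 4 mm that passes over the handle's tongue with 5 mm of room. Its hole runs along a line 100 mm to -x of the box's origin, as does the hole of the handle when off.
- leaf_lug (a point): Centre of the upright steel lug on the leaf, to push the leaf by: 44 (x) x 8 (y) x 32 mm high, its top 130 mm above the bench, standing 46 mm to -y (box frame) of the leaf's hole. Axes as the box's.
- objective: Bystander: loose steel microscope lens standing on the bench, 40 mm diameter, 62 mm high; origin at its foot.
- wafer_case: Bystander: flat round wafer case, black with a clear lid, 124 mm diameter, 22 mm high; origin at the centre of its underside.
- solvent: Bystander: white bottle standing on the bench, 60 mm diameter, 150 mm high; origin at the centre of its underside.

How it is judged:
By the outcome, as a careful person would: the job done as asked, in the order asked, and still so for the second after the job is handed in, with the robot touching nothing.
It also fails if it takes over 64 s, if anything falls off the work surface, if the arm or the gripper's body presses on something with over 40 N, if the wrist force passes 120 N, or if a joint passes its speed limit or range.

## Working session

There is one attempt and no reset: what is moved stays moved. The work goes in short steps, Python scripts to look and compute and a tool call to move; the robot and the scene stay as the last step left them, time stands still between calls to the robot, and variables do not carry over. Pictures are saved under pics/ and viewed, at most 13 in all, crops included, and the job is handed in when it is done.

Besides the shell and the picture viewer there is one more tool, called after "Request:" by a JSON object that holds its "name" and its "arguments", one argument or row to a line. arm_command: Moves the arm, as the interface text tells. Its arguments: {"type":"object","properties":{"deltas":{"type":"array"},"grip_force":{"type":"number"}},"required":["deltas"]}

```bash
mkdir -p pics; cat > h.py <<'E'
import numpy as np, cv2
from scipy.spatial.transform import Rotation as R
from rig import get_obs, vision, robot, spotter
def ray(cam,px):
    p=vision.camera_params(cam); K=np.array(p['K']); 
    d=np.array([(px[0]-K[0,2])/K[0,0],(px[1]-K[1,2])/K[1,1]])
    u=d.copy()
    for _ in range(20): u=d/(1+p['k1']*(u@u))
    Rm=R.from_rotvec(np.ravel(p['rvec'])).as_matrix(); t=np.ravel(p['tvec'])
    return -Rm.T@t, Rm.T@np.array([u[0],u[1],1])
def at_z(cam,px,z):
    o,d=ray(cam,px); return o+d*(z-o[2])/d[2]
def proj(cam,P):
    p=vision.camera_params(cam); K=np.array(p['K']); Rm=R.from_rotvec(np.ravel(p['rvec'])).as_matrix()
    c=Rm@np.asarray(P,float)+np.ravel(p['tvec']); u=c[:2]/c[2]; u=u*(1+p['k1']*(u@u))
    return np.array([K[0,0]*u[0]+K[0,2],K[1,1]*u[1]+K[1,2]])
def tri(a,pa,b,pb):
    o1,d1=ray(a,pa);o2,d2=ray(b,pb)
    s=np.linalg.lstsq(np.c_[d1,-d2],o2-o1,rcond=None)[0]
    A,B=o1+s[0]*d1,o2+s[1]*d2
    return (A+B)/2,np.linalg.norm(A-B)
E
cat > a.py <<'E'
from h import *
np.set_printoptions(precision=1,suppress=True)
o=get_obs();print(o['time_s'],o['position'],o['orientation'],o['width'])
zs=dict(isolator=60,handle_pad=95,handle_hole=90,leaf_hole=99,leaf_lug=115,objective=31,wafer_case=20,solvent=75)
for c in ['scene','side','wrist']:
    im=vision.capture(c); cv2.imwrite(f'pics/{c}0.png',im)
    for n in zs:
        for r in spotter.regions_of(n,c)[:1]:
            print(c,n,round(r['score'],2),np.array(r['pixel']),r['region'].sum(),at_z(c,r['pixel'],zs[n]))
E
python3 a.py; python3 -c "
import cv2,numpy as np
cv2.imwrite('pics/sc.png',cv2.imread('pics/scene0.png'))"
```

```text
0.0 [212.4 587.5 230.7] [-0.5 -3.1  0. ] 1.0032726589157137
scene isolator 0.92 [321.8 303.4] 29363 [698.4 -48.8  60. ]
scene handle_pad 0.73 [313.8 255.9] 2553 [610.6  -8.2  95. ]
scene handle_hole 0.98 [313.7 255.7] 2561 [604.7  -4.6  90. ]
scene leaf_hole 0.73 [245.  229.8] 677 [466.4 -80.6  99. ]
scene leaf_lug 0.94 [246.6 229.7] 677 [488.  -87.1 115. ]
scene objective 0.59 [392.2 222.9] 460 [542.9 251.5  31. ]
scene wafer_case 0.58 [172.3 319.2] 2726 [ 543.6 -281.5   20. ]
scene solvent 0.89 [418.5 238.8] 1621 [663.2 217.7  75. ]
side isolator 0.76 [363.7 275.8] 31745 [602.7 -53.4  60. ]
side handle_pad 0.63 [346.8 249.2] 3389 [592.6 -12.   95. ]
side handle_hole 0.82 [344.4 250. ] 3433 [590.5  -7.6  90. ]
side leaf_hole 0.87 [300.5 304.3] 1290 [467.  -79.7  99. ]
side leaf_lug 0.93 [300.  300.7] 1356 [464.7 -84.2 115. ]
side objective 0.69 [263.9 201.7] 439 [544.1 245.   31. ]
side wafer_case 0.91 [398.9 418.4] 5148 [ 519.4 -285.3   20. ]
side solvent 0.8 [307.5 176. ] 1506 [640.5 225.1  75. ]
```

View pics/scene0.png

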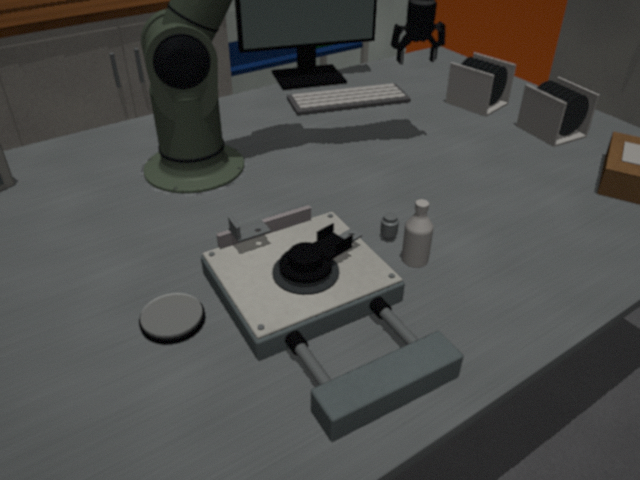

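View pics/side0.png

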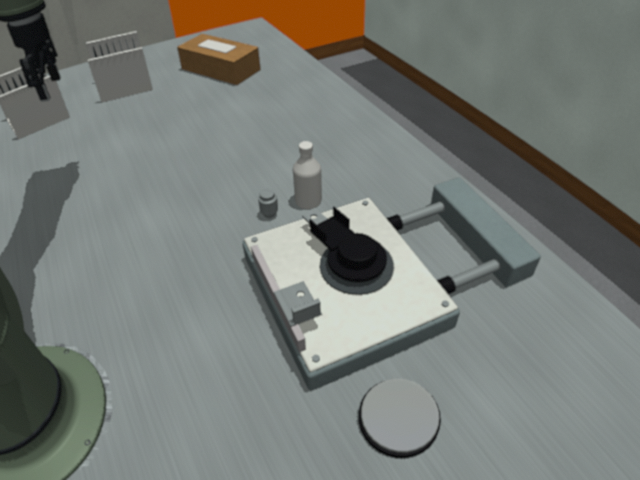

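The scene view shows the box with its +y to the right: the handle points to (350,240), the leaf lug is at (237,228), and screws are at (331,215), (392,276) and (261,327). In the side view the screws are at (253,240), (365,203), (445,304) and (316,358).

```bash
cat > b.py <<'E'
from h import *
np.set_printoptions(precision=2,suppress=True)
vision.capture('scene');vision.capture('side')
S=dict(A=(253,240),B=(365,203),C=(445,304),D=(316,358)); Q=dict(A=(331,215),B=(392,276),C=(261,327))
P={k:at_z('side',S[k],60) for k in S}
for k in S: print(k,P[k],at_z('scene',Q[k],60) if k in Q else '')
for a,b in ['AB','BC','CD','DA','AC','BD']: print(a,b,np.linalg.norm(P[a]-P[b]))
c=sum(P.values())/4; print(c)
v=P['A']+P['B']-P['C']-P['D'];w=P['B']+P['C']-P['A']-P['D'];print(np.arctan2(-v[0],v[1]),np.arctan2(w[1],w[0]))
o=get_obs();print(R.from_rotvec(o['orientation']).as_matrix())
p=vision.camera_params('wrist');Rm=R.from_rotvec(np.ravel(p['rvec'])).as_matrix();print('wristcam',-Rm.T@np.ravel(p['tvec']),Rm,o['position'],p['K'])
print('tongue hole',tri('scene',(350,238),'side',(315,217)))
E
python3 b.py
```

```text
A [469.99 124.22  60.  ] [473.67 128.4   60.  ]
B [708.02 106.07  60.  ] [710.87 108.01  60.  ]
C [ 686.68 -173.36   60.  ] [ 688.54 -170.51   60.  ]
D [ 452.24 -154.84   60.  ] 
A B 238.7183133317615
B C 280.24478637840696
C D 235.16944396126482
D A 279.6328217399344
A C 368.114620462711
B D 365.3784057199915
[579.23 -24.48  60.  ]
-0.06990302347352202 -0.07746770876145757
[[-0.94  0.34  0.  ]
 [ 0.34  0.94 -0.  ]
 [-0.   -0.   -1.  ]]
wristcam [137.36 614.29 374.21] [[ 0.34  0.94 -0.  ]
 [ 0.89 -0.32  0.31]
 [ 0.29 -0.11 -0.95]] [212.46 587.76 231.29] [[371.76   0.   320.18]
 [  0.   371.76 240.31]
 [  0.     0.     1.  ]]
tongue hole (array([589.27,  96.19,  83.26]), np.float64(3.575927950249958))
```

Request:
{"name": "arm_command", "arguments": {
  "deltas": [
    [[-3,-2,-0.2,0,0,0.08,-1],[-8,-5.5,-0.3,0,0,0.2,-1],[-14,-9.6,-0.5,0,0,0.32,-1],[-20,-13.8,-0.7,0,0,0.44,-1],[-26,-17.9,-0.9,0,0,0.56,-1],[-32,-22,-1.2,0,0,0.68,-1],[-38,-26.2,-1.4,0,0,0.8,-1],[-44,-30.3,-1.6,0,0,0.92,-1],[-50,-34.4,-1.8,0,0,1.02,-1],[-53.4,-36.8,-1.9,0,0,1.09,-1]]
  ]
}}

```text
time_s: 2.7
position: [560.6, 100.7, 249.2]
orientation: [2.07, 2.363, 0.001]
force: [0.4, 1.2, 0.5]
width: 0.003
grip_force: 0.0
```

```bash
cat > c.py <<'E'
from h import *
import sys
np.set_printoptions(precision=2,suppress=True)
n=sys.argv[1]
o=get_obs();print(o['time_s'],o['position'],o['orientation'],o['width'],o['force']);
im=vision.capture('wrist'); cv2.imwrite(f'pics/{n}.png',im)
np.savez(n,**{k:np.array(v) for k,v in vision.camera_params('wrist').items()})
for t,z in dict(handle_hole=90,handle_pad=95,leaf_hole=99,leaf_lug=115).items():
    for r in spotter.regions_of(t,'wrist')[:1]: print(t,r['score'],r['pixel'],r['region'].sum(),at_z('wrist',r['pixel'],z))
E
python3 c.py w1
```

```text
2.7 [560.63 100.67 249.23] [2.07 2.36 0.  ] 0.0026662973873584667 [0.42 1.22 0.53]
handle_hole 0.95 [361.2, 278.8] 6958 [604.59  44.82  90.  ]
handle_pad 0.68 [361.6, 277.9] 7042 [602.31  51.71  95.  ]
leaf_hole 0.83 [189.4, 359.1] 1123 [454.87 -47.41  99.  ]
leaf_lug 0.61 [191.5, 358.8] 1210 [461.66 -33.25 115.  ]
```

View pics/w1.png

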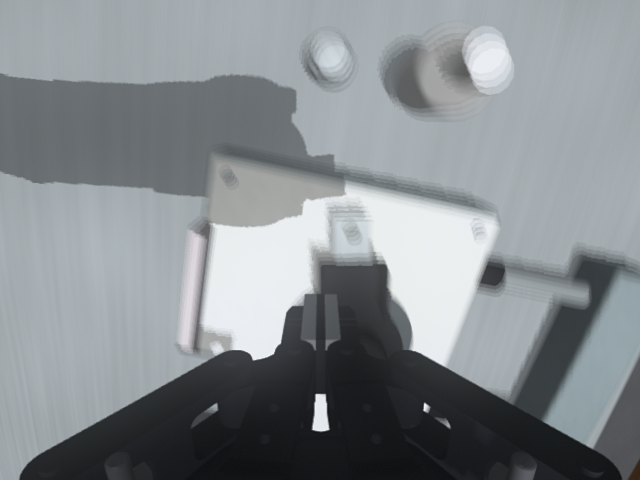

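The wrist view is blurred because the arm was still settling. The tongue hole is at about (351,232) and the box screws at (229,177) and (478,230).

Request:
{"name": "arm_command", "arguments": {
  "deltas": [
    [[0,0,0,0,0,0,-1],[0,0,0,0,0,0,-1],[0,0,0,0,0,0,-1],[0,0,0,0,0,0,-1]]
  ]
}}

```text
time_s: 3.45
position: [559.5, 102.5, 249.0]
orientation: [2.067, 2.366, 0.0]
force: [0.0, -0.8, -0.1]
width: 0.001
grip_force: 0.0
```

```bash
python3 c.py w2
```

```text
3.45 [559.54 102.5  248.96] [2.07 2.37 0.  ] 0.0011181438786742092 [ 0.02 -0.84 -0.14]
handle_hole 0.73 [363.5, 280.7] 6836 [604.24  50.9   90.  ]
handle_pad 0.75 [361.0, 279.3] 6767 [600.94  54.03  95.  ]
leaf_hole 0.87 [193.1, 358.8] 1067 [458.34 -45.77  99.  ]
leaf_lug 0.56 [190.3, 359.6] 1120 [460.77 -34.66 115.  ]
```

View pics/w2.png

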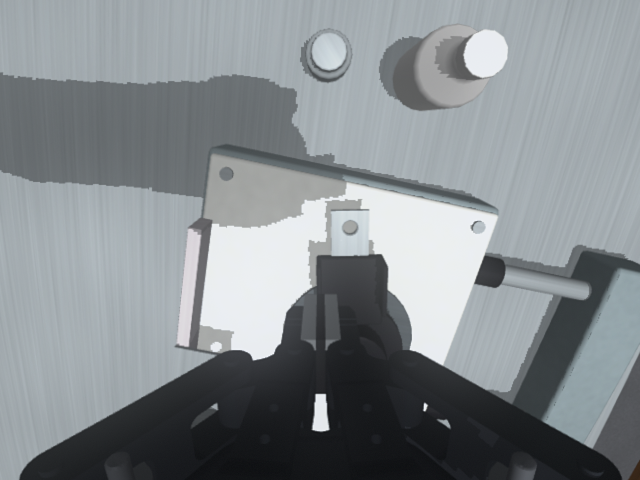

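Now sharp: tongue hole (350,227), leaf hole (216,347), screws A (226,174) and B (478,227).

```bash
cat > d.py <<'E'
from h import *
from scipy.optimize import least_squares
np.set_printoptions(precision=3,suppress=True)
def box(p,v): c,s=np.cos(p[2]),np.sin(p[2]); return np.array([p[0]+c*v[0]-s*v[1],p[1]+s*v[0]+c*v[1],v[2]])
def hp(p,r,z): return box(p,[25-r*np.sin(p[3]),r*np.cos(p[3]),z])
sc=lambda p,i,j: box(p,[i*p[5],j*140,60])
if __name__=='__main__':
    obs=[('wrist',(226,174),lambda p:sc(p,-1,1)),('wrist',(478,227),lambda p:sc(p,1,1)),('wrist',(350,227),lambda p:hp(p,125,90)),('wrist',(216,347),lambda p:box(p,[-100,p[4],99])),
    ('side',(253,240),lambda p:sc(p,-1,1)),('side',(365,203),lambda p:sc(p,1,1)),('side',(445,304),lambda p:sc(p,1,-1)),('side',(316,358),lambda p:sc(p,-1,-1)),
    ('scene',(331,215),lambda p:sc(p,-1,1)),('scene',(392,276),lambda p:sc(p,1,1)),('scene',(261,327),lambda p:sc(p,1,-1)),('side',(301,294),lambda p:box(p,[-100,p[4],99]))]
    f=lambda p:np.concatenate([(proj(c,g(p))-q) for c,q,g in obs])
    r=least_squares(f,[580,-23,-.074,.2,-40,118],loss='soft_l1',x_scale=[10,10,.1,.1,10,10])
    p=r.x; print(p); print(f(p).reshape(-1,2)); np.save('p',p)
    print('axis',box(p,[25,0,60]),'pad',hp(p,77,95),'hole',hp(p,125,90),'leafhole',box(p,[-100,p[4],99]))
E
python3 d.py
```

```text
[579.729 -24.041  -0.071   0.232 -13.739 118.632]
[[  0.418  -0.258]
 [  1.032  -1.082]
 [  0.012   0.55 ]
 [ -0.382   0.946]
 [  0.676  -0.17 ]
 [ -0.339  -0.319]
 [  0.214  -0.906]
 [ -0.276   0.441]
 [ -2.23    0.113]
 [ -1.265  -0.667]
 [ -0.889   0.233]
 [ -7.825 -13.685]]
axis [604.667 -25.808  60.   ] pad [592.335  50.198  95.   ] hole [584.648  97.579  90.   ] leafhole [479.008 -30.681  99.   ]
```

Request:
{"name": "arm_command", "arguments": {
  "deltas": [
    [[-1.5,0.8,0.5,0,0,-0.01,-1],[-3.6,1.7,1,0,0,-0.02,-1],[-5.62,2.55,2,0,0,-0.026,-1],[-5.62,2.55,5,0,0,-0.026,-1],[-5.62,2.55,9,0,0,-0.026,-1],[-5.62,2.55,12,0,0,-0.026,-1],[-5.62,2.55,13.5,0,0,-0.026,-1],[-5.62,2.55,14.4,0,0,-0.026,-1],[-5.62,2.55,14.6,0,0,-0.026,-1],[-5.62,2.55,14.6,0,0,-0.026,-1]]
  ]
}}

```text
time_s: 4.95
position: [592.8, 50.0, 103.6]
orientation: [2.036, 2.391, 0.001]
force: [0.8, -0.3, -0.2]
width: -0.002
grip_force: 0.0
```

```bash
python3 - <<'E'
from h import *
from d import *
p=np.load('p.npy')
im=vision.capture('side')
for q in [(301,294)]:
  w=at_z('side',q,99); c,s=np.cos(p[2]),np.sin(p[2]); d=w-[p[0],p[1],0]; print(w,c*d[0]+s*d[1],-s*d[0]+c*d[1])
a=cv2.resize(im[170:370,220:460],None,fx=3,fy=3,interpolation=cv2.INTER_CUBIC); cv2.imwrite('pics/s1.png',a)
E
```

```text
[477.081 -62.023  99.   ] -99.70771398327456 -45.139131575212915
```

View pics/s1.png

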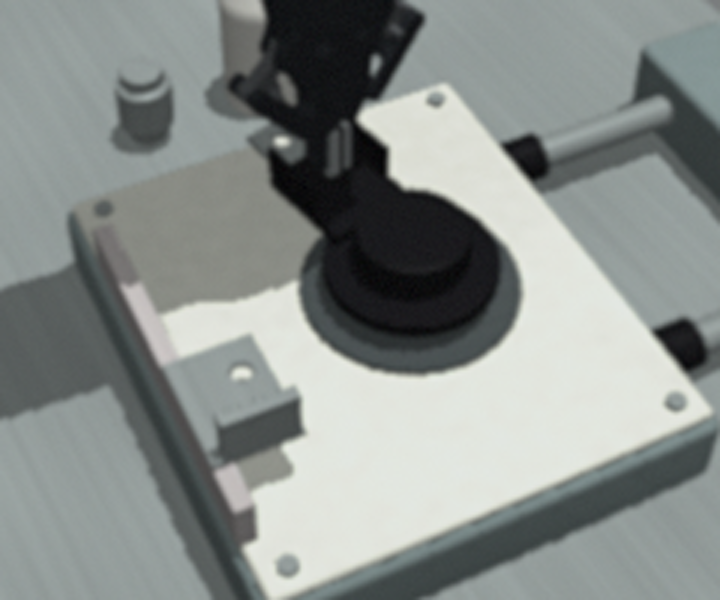

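The fingers stand in the trough, and the leaf hole is at crop (242,374), i.e. leaf about 5 mm. Next is to press.

Request:
{"name": "arm_command", "arguments": {
  "deltas": [
    [[0,0,0.6,0,0,0,-1],[0,0,1.1,0,0,0,-1],[0,0,1.5,0,0,0,-1],[0,0,1.8,0,0,0,-1],[0,0,1.8,0,0,0,-1]]
  ]
}}

```text
time_s: 5.62
position: [592.7, 50.3, 85.0]
orientation: [2.037, 2.392, 0.001]
force: [-0.9, 1.5, 9.2]
width: 0.0
grip_force: 4.4
```

Request:
{"name": "arm_command", "arguments": {
  "deltas": [
    [[-0.02,-0.6,0,0,0,0,-1],[-0.1,-1.2,0,0,0,-0.03,-1],[-0.2,-1.8,0,0,0,-0.11,-1],[-0.4,-2.4,0,0,0,-0.19,-1],[-0.6,-3.0,0,0,0,-0.27,-1]]
  ]
}}

```text
time_s: 6.25
position: [564.8, 39.9, 85.5]
orientation: [1.691, 2.645, 0.003]
force: [3.3, 2.8, 9.4]
width: -0.002
grip_force: 4.3
```

```bash
cat > g.py <<'E'
from d import *
import sys
# args: target polar angles (from world +y, acw) : z ; tool angle lags polar by .12
p=np.load('p.npy'); ax=box(p,[25,0,0])
o=get_obs(); M=R.from_rotvec(o['orientation']); 
x=M.as_matrix()[:,0]; a0=np.arctan2(x[1],x[0])-np.pi/2; pos=np.array(o['position'])
r=pos-ax; print('polar',np.arctan2(-r[0],r[1]),'rad',np.hypot(*r[:2]),'tool',a0,'yaw',p[2])
for s in sys.argv[1:]:
    q,z=map(float,s.split(':')); t=ax+np.array([-77*np.sin(q),77*np.cos(q),0]); t[2]=z
    d=M.inv().apply(t-pos)/10; print(list(d.round(2)),round(-(q-.12-a0),3))
E
python3 g.py .62:85 .70:85 .78:85 .86:86 .90:92 .93:99 1.0:99 1.07:99 1.14:99
```

```text
polar 0.5448546673075784 rad 76.82951922746493 tool 0.43311830857829126 yaw -0.0707104794264255
[np.float64(-0.07), np.float64(-0.57), np.float64(0.05)] -0.067
[np.float64(-0.21), np.float64(-1.17), np.float64(0.05)] -0.147
[np.float64(-0.39), np.float64(-1.76), np.float64(0.05)] -0.227
[np.float64(-0.63), np.float64(-2.33), np.float64(-0.06)] -0.307
[np.float64(-0.76), np.float64(-2.61), np.float64(-0.66)] -0.347
[np.float64(-0.87), np.float64(-2.81), np.float64(-1.36)] -0.377
[np.float64(-1.14), np.float64(-3.27), np.float64(-1.36)] -0.447
[np.float64(-1.45), np.float64(-3.72), np.float64(-1.36)] -0.517
[np.float64(-1.78), np.float64(-4.14), np.float64(-1.36)] -0.587
```

Request:
{"name": "arm_command", "arguments": {
  "deltas": [
    [[-0.07,-0.57,0.05,0,0,-0.07,-1],[-0.2,-1.17,0.05,0,0,-0.15,-1],[-0.4,-1.76,0.05,0,0,-0.23,-1],[-0.63,-2.33,-0.06,0,0,-0.31,-1],[-0.76,-2.6,-0.66,0,0,-0.35,-1],[-0.87,-2.8,-1.36,0,0,-0.38,-1],[-1.14,-3.27,-1.36,0,0,-0.45,-1],[-1.45,-3.72,-1.36,0,0,-0.52,-1],[-1.78,-4.14,-1.36,0,0,-0.59,-1]]
  ]
}}

```text
time_s: 7.38
position: [534.2, 6.8, 99.0]
orientation: [0.849, 3.023, 0.002]
force: [3.4, 6.6, 1.3]
width: -0.001
grip_force: 3.5
```

```bash
python3 g.py 1.2:99 1.26:99 1.32:99 1.38:99 1.43:99 1.47:99 1.51:99
```

```text
polar 1.1375337222507649 rad 77.6913336985203 tool 1.0231086107152993 yaw -0.0707104794264255
[np.float64(-0.14), np.float64(-0.47), np.float64(-0.0)] -0.057
[np.float64(-0.23), np.float64(-0.92), np.float64(-0.0)] -0.117
[np.float64(-0.36), np.float64(-1.37), np.float64(-0.0)] -0.177
[np.float64(-0.5), np.float64(-1.8), np.float64(-0.0)] -0.237
[np.float64(-0.65), np.float64(-2.16), np.float64(-0.0)] -0.287
[np.float64(-0.77), np.float64(-2.44), np.float64(-0.0)] -0.327
[np.float64(-0.91), np.float64(-2.72), np.float64(-0.0)] -0.367
```

Request:
{"name": "arm_command", "arguments": {
  "deltas": [
    [[-0.14,-0.47,0,0,0,-0.06,-1],[-0.23,-0.92,0,0,0,-0.12,-1],[-0.36,-1.37,0,0,0,-0.18,-1],[-0.5,-1.8,0,0,0,-0.24,-1],[-0.65,-2.16,0,0,0,-0.29,-1],[-0.77,-2.44,0,0,0,-0.33,-1],[-0.9,-2.7,0,0,0,-0.37,-1],[-0.9,-2.7,0,0,0,-0.37,-1]]
  ]
}}

```text
time_s: 8.38
position: [527.1, -22.0, 98.7]
orientation: [0.284, 3.129, -0.0]
force: [-1.6, 0.1, -0.4]
width: 0.002
grip_force: 0.0
```

```bash
python3 g.py 1.53:99 1.55:99 1.57:99 1.59:99 1.61:99 ; cat > s.py <<'E'
from h import *
import sys
im=vision.capture('side'); a=cv2.resize(im[170:370,220:460],None,fx=3,fy=3,interpolation=cv2.INTER_CUBIC); cv2.imwrite(sys.argv[1],a)
E

```

```text
polar 1.5223426162409486 rad 77.66785854130706 tool 1.3895321477287514 yaw -0.0707104794264255
[np.float64(-0.07), np.float64(-0.05), np.float64(-0.03)] -0.02
[np.float64(-0.1), np.float64(-0.2), np.float64(-0.03)] -0.04
[np.float64(-0.12), np.float64(-0.35), np.float64(-0.03)] -0.06
[np.float64(-0.15), np.float64(-0.5), np.float64(-0.03)] -0.08
[np.float64(-0.18), np.float64(-0.66), np.float64(-0.03)] -0.1
```

Request:
{"name": "arm_command", "arguments": {
  "deltas": [
    [[-0.08,-0.1,0,0,0,-0.02,-1],[-0.1,-0.2,0,0,0,-0.04,-1],[-0.1,-0.2,0,0,0,-0.04,-1]]
  ]
}}

```text
time_s: 8.75
position: [527.6, -24.3, 98.5]
orientation: [-0.221, -3.134, 0.0]
force: [-0.4, 0.1, 0.2]
width: 0.001
grip_force: 0.0
```

```bash
python3 s.py pics/s2.png; python3 g.py 1.57:99
```

```text
polar 1.5506088740199881 rad 77.04313367492311 tool 1.4295573537247739 yaw -0.0707104794264255
[np.float64(-0.02), np.float64(-0.15), np.float64(-0.05)] -0.02
```

View pics/s2.png

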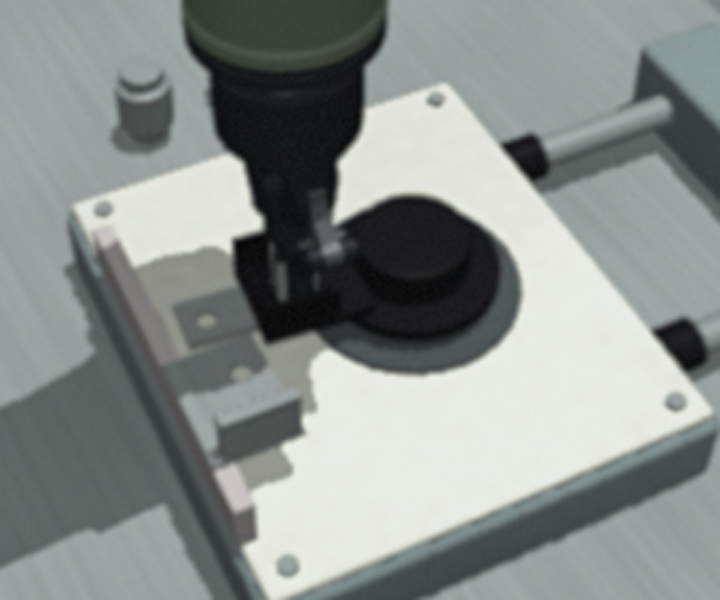

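The handle points at the robot side, tongue hole at crop (206,321), leaf hole (242,374). I need to check whether it has sprung up or merely coasted.

```bash
cat > e.py <<'E'
from d import *
import sys
p=np.load('p.npy'); c,s=np.cos(p[2]),np.sin(p[2])
u,v=map(float,sys.argv[1:3]); cam=sys.argv[3] if len(sys.argv)>3 else 'side'
q=(220+u/3-.33,170+v/3-.33) if cam=='side' else (u,v)
for z in (90,82,99):
    w=at_z(cam,q,z); d=w-[p[0],p[1],0]; b=np.array([c*d[0]+s*d[1],-s*d[0]+c*d[1]])
    print(z,w,b,'theta',np.arctan2(25-b[0],b[1]),'r',np.hypot(b[0]-25,b[1]))
E
python3 e.py 206 321;python3 e.py 242 374
```

```text
90 [478.433 -12.771  90.   ] [-101.839    4.085] theta 1.5386004734741332 r 126.90517935953478
82 [480.949  -6.52   82.   ] [-99.771  10.498] theta 1.4868523450498756 r 125.21156364087473
99 [475.601 -19.804  99.   ] [-104.167   -3.13 ] theta 1.5950226732760446 r 129.20466597526905
90 [478.688 -55.68   90.   ] [-98.554 -38.698] theta 1.874328177520684 r 129.47229356799625
82 [481.207 -49.977  82.   ] [-96.443 -32.831] theta 1.8348252815466854 r 125.80254030723617
99 [475.853 -62.097  99.   ] [-100.928  -45.299] theta 1.9161051953036121 r 133.82794649603383
```

Request:
{"name": "arm_command", "arguments": {
  "deltas": [
    [[-0.04,-0.15,0,0,0,-0.02,-1],[-0.06,-0.3,0,0,0,-0.04,-1],[-0.06,-0.3,0,0,0,-0.04,-1]]
  ]
}}

```text
time_s: 9.18
position: [527.9, -27.0, 98.5]
orientation: [0.158, 3.138, 0.0]
force: [-0.5, 2.7, 0.3]
width: 0.001
grip_force: 1.0
```

Request:
{"name": "arm_command", "arguments": {
  "deltas": [
    [[0,-0.15,0,0,0,-0.02,-1],[0,-0.3,0,0,0,-0.03,-1],[0,-0.3,0,0,0,-0.03,-1]]
  ]
}}

```text
time_s: 9.55
position: [527.8, -30.1, 98.6]
orientation: [0.111, 3.139, 0.0]
force: [2.4, 3.2, -2.2]
width: 0.001
grip_force: 1.6
```

```bash
python3 g.py 1.66:99;python3 s.py pics/s3.png
```

```text
polar 1.6269647274187677 rad 76.9704566411067 tool 1.4999987417130471 yaw -0.0707104794264255
[np.float64(-0.03), np.float64(-0.25), np.float64(-0.04)] -0.04
```

View pics/s3.png

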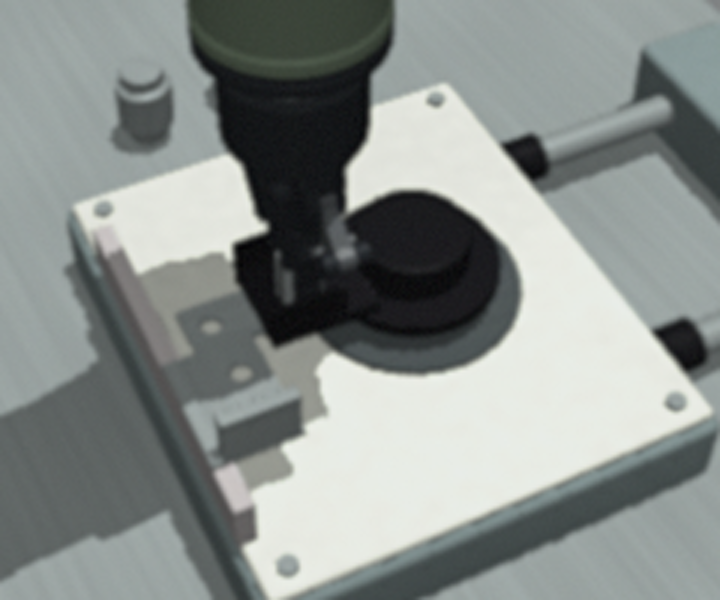

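Tongue hole now at crop (211,327), and the hub's top edge looks higher (about 191, against 195 before), as if sprung up. I'll check that against the other frames.

```bash
python3 e.py 211 327; python3 - <<'E'
import cv2
for n in ('s1','s2','s3'):
    g=cv2.imread(f'pics/{n}.png',0)
    print(n,[[int(r) for r in range(160,240) if g[r,c]<110][:1] for c in (410,430,450,480)], [[int(r) for r in range(290,370) if g[r,c]>48][:1] for c in (400,430)])
E
```

```text
90 [478.91  -18.026  90.   ] [-100.993   -1.122] theta 1.579704414869832 r 125.9975075117095
82 [481.432 -11.842  82.   ] [-98.913   5.224] theta 1.5286588732771262 r 124.02304380499329
99 [476.071 -24.983  99.   ] [-103.332   -8.263] theta 1.6350920604569288 r 128.59772245253077
s1 [[190], [193], [202], [223]] [[344], [343]]
s2 [[196], [198], [207], [226]] [[344], [344]]
s3 [[191], [193], [201], [223]] [[340], [342]]
```

Request:
{"name": "arm_command", "arguments": {
  "deltas": [
    [[0,-0.15,-0.05,0,0,-0.02,-1],[0,-0.15,-0.05,0,0,-0.02,-1]]
  ]
}}

```text
time_s: 9.85
position: [527.4, -31.7, 99.0]
orientation: [-0.079, -3.141, 0.0]
force: [2.3, 3.0, -1.8]
width: -0.0
grip_force: 1.6
```

The hub height matches the initial up state, so the handle is in the off notch. Back off, rise and look.

Request:
{"name": "arm_command", "arguments": {
  "deltas": [
    [[0,0.45,0,0,0,0,-1],[0,0.9,0,0,0,0,-1],[0,0.9,-1,0,0,0,-1],[0,0.9,-4,0,0,0,-1],[0,0.9,-8,0,0,0,-1],[0,0.9,-11,0,0,0.02,-1],[0,0.9,-12,0,0,0.02,-1],[0,0.9,-12,0,0,0.02,-1]]
  ]
}}

```text
time_s: 10.85
position: [527.9, -22.7, 219.3]
orientation: [0.111, 3.139, -0.0]
force: [0.4, -0.3, -0.8]
width: -0.003
grip_force: 0.0
```

```bash
python3 c.py w3
```

```text
10.85 [527.93 -22.66 219.33] [ 0.11  3.14 -0.  ] -0.0027371312722190982 [ 0.38 -0.33 -0.84]
handle_hole 0.86 [328.5, 252.3] 13285 [545.34 -18.13  90.  ]
handle_pad 0.65 [328.8, 253.1] 13103 [544.07 -17.92  95.  ]
leaf_hole 0.97 [236.2, 146.9] 8944 [460.61 -76.59  99.  ]
leaf_lug 0.68 [67.8, 218.7] 12000 [ 498.77 -198.86  115.  ]
```

View pics/w3.png

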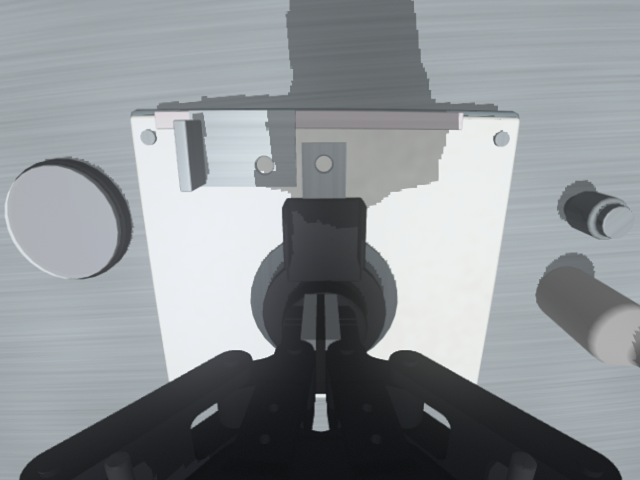

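Clear view: leaf hole (264,165), tongue hole (323.5,163), lug at (186,155), screws (148,137) and (502,139). The handle's tongue is off and square to the rail.

```bash
python3 e.py 264 165 wrist; python3 e.py 323.5 163 wrist; python3 - <<'E'
from d import *
p=np.load('p.npy'); c,s=np.cos(p[2]),np.sin(p[2])
for q,z in [((148,137),60),((502,139),60),((177,121),130),((184.5,192),130),((193,188),130)]:
    d=at_z('wrist',q,z)-[p[0],p[1],0]; print(c*d[0]+s*d[1],-s*d[0]+c*d[1])
print(box(p,[-100,-120,0]))
E
```

```text
90 [475.352 -60.244  90.   ] [-101.559  -43.486] theta 1.9017646754394122 r 133.82150559525962
82 [476.155 -61.509  82.   ] [-100.668  -44.692] theta 1.9124785639844923 r 133.37868965735504
99 [474.448 -58.821  99.   ] [-102.56   -42.131] theta 1.8897975572474557 r 134.33790470685275
90 [477.033 -17.308  90.   ] [-102.915   -0.539] theta 1.575009824471884 r 127.91646939602896
82 [477.885 -17.306  82.   ] [-102.065   -0.477] theta 1.5745505429074929 r 127.0658672430365
99 [476.074 -17.31   99.   ] [-103.872   -0.609] theta 1.5755192691868238 r 128.87342861846767
-120.91321689267308 -139.62371025701663
-119.4552845227013 141.62508975484977
-132.52909370162828 -88.80802902005135
-89.40624422839755 -88.6946807367818
-91.92254462195947 -82.98950691912957
[ 471.501 -136.676    0.   ]
```

Request:
{"name": "arm_command", "arguments": {
  "deltas": [
    [[1,-2.4,0,0,0,0,-1],[2.8,-6.5,0,0,0,0,-1],[4.6,-10.4,0.5,0,0,0,-1],[5.3,-11.8,2,0,0,0,-1],[5.3,-11.8,5.5,0,0,0,-1],[5.3,-11.8,8.8,0,0,0,-1],[5.3,-11.8,10.5,0,0,0,-1],[5.3,-11.8,10.9,0,0,0,-1],[5.3,-11.8,10.9,0,0,0,-1]]
  ]
}}

```text
time_s: 12.22
position: [466.7, -136.5, 110.1]
orientation: [-0.111, -3.139, 0.0]
force: [0.8, 0.4, 0.7]
width: 0.0
grip_force: 0.0
```

Request:
{"name": "arm_command", "arguments": {
  "deltas": [
    [[0,0.4,0,0,0,0,-1],[0,0.8,0,0,0,0,-1],[0,1.1,0,0,0,0,-1],[0,1.4,0,0,0,0,-1],[0,1.7,0,0,0,0,-1],[0,2.0,0,0,0,0,-1],[0,2.0,0,0,0,0,-1]]
  ]
}}

```text
time_s: 13.1
position: [468.2, -116.3, 110.1]
orientation: [0.111, 3.14, 0.0]
force: [-0.3, -1.0, -0.4]
width: -0.0
grip_force: 0.0
```

```bash
python3 s.py pics/s4.png; python3 c.py w4
```

```text
13.15 [ 468.08 -116.38  110.  ] [-0.11 -3.14 -0.  ] -0.002052844880126385 [ 0.35 -0.4  -1.05]
handle_hole 0.85 [534.6, 365.0] 12818 [518.56  -6.32  90.  ]
handle_pad 0.83 [536.4, 363.3] 12516 [513.61  -8.76  95.  ]
leaf_hole 0.76 [427.0, 279.3] 16406 [460.03 -68.06  99.  ]
leaf_lug 0.62 [427.4, 281.3] 16452 [453.5 -72.4 115. ]
```

View pics/w4.png

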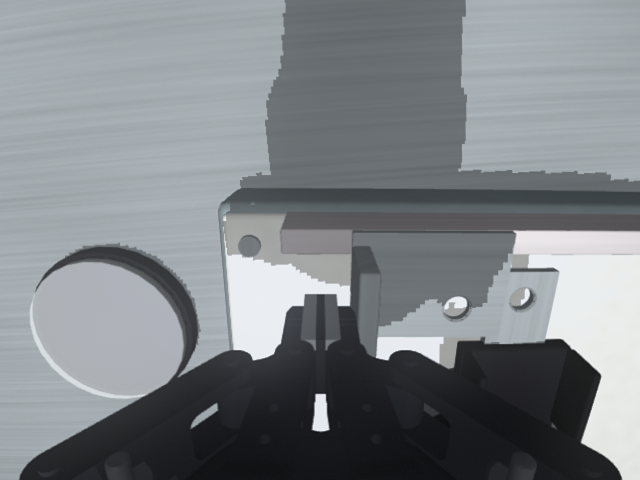

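The finger is just short of the lug (edge at column 340, lug face at 353). The holes are at (456,307) and (521,298). Push in stages.

Request:
{"name": "arm_command", "arguments": {
  "deltas": [
    [[0,0.4,0,0,0,0,-1],[0,0.8,0,0,0,0,-1],[0,1.2,0,0,0,0,-1],[0,1.6,0,0,0,0,-1],[0,2.0,0,0,0,0,-1],[0,2.4,0,0,0,0,-1],[0,2.8,0,0,0,0,-1],[0,3.2,0,0,0,0,-1],[0,3.5,0,0,0,0,-1],[0,3.5,0,0,0,0,-1]]
  ]
}}

```text
time_s: 14.65
position: [470.6, -81.2, 110.0]
orientation: [-0.111, -3.14, -0.0]
force: [0.5, -0.6, 0.3]
width: -0.006
grip_force: 0.0
```

```bash
python3 c.py w5
```

```text
14.65 [470.6  -81.25 110.02] [-0.11 -3.14 -0.  ] -0.0057842186665068894 [ 0.47 -0.63  0.32]
handle_hole 0.59 [474.6, 359.7] 5074 [514.7   -4.19  90.  ]
handle_pad 0.65 [475.5, 358.5] 5192 [510.22  -6.07  95.  ]
leaf_hole 0.83 [429.0, 279.6] 16273 [462.78 -32.19  99.  ]
leaf_lug 0.76 [428.2, 279.9] 16285 [455.43 -37.15 115.  ]
```

View pics/w5.png

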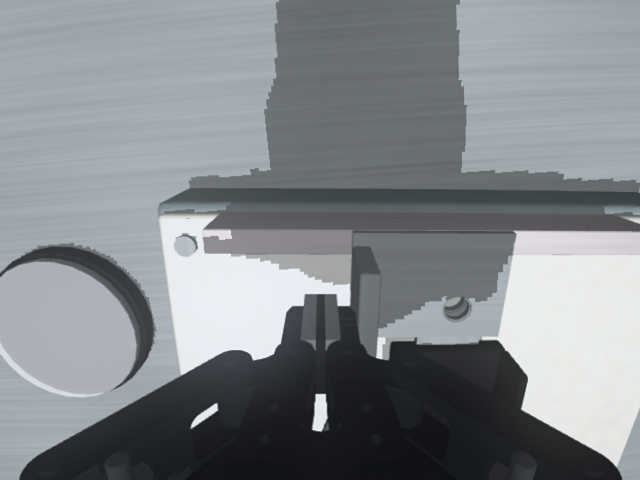

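The leaf moves with the finger: its hole is still at (456,307), now with the tongue under most of it. Work out what remains from w4.

```bash
python3 - <<'E'
from d import *
import d,h
p=np.load('p.npy'); c,s=np.cos(p[2]),np.sin(p[2])
def b(w):
    e=w-[p[0],p[1],0]; return np.array([c*e[0]+s*e[1],-s*e[0]+c*e[1]])
for n,L in [('w3',[((264,165),99),((323.5,163),90),((148,137),60),((502,139),60)]),('w4',[((456,307),99),((521.5,297.5),90),((249.5,245),60)]),('w5',[((456,307.5),99),((185.5,245),60)])]:
    P=dict(np.load(n+'.npz')); h.vision=type('V',(),{'camera_params':staticmethod(lambda c:P)})
    print(n,[b(h.at_z('wrist',*l)).round(1) for l in L])
E
python3 -c "
import cv2
im=cv2.imread('pics/w5.png')[270:345,400:520];cv2.imwrite('pics/w5c.png',cv2.resize(im,None,fx=6,fy=6,interpolation=cv2.INTER_CUBIC))"
```

```text
w3 [array([-102.3,  -42.2]), array([-102.6,   -0.6]), array([-120.6, -139.8]), array([-119.2,  141.8])]
w4 [array([-102.2,  -37.3]), array([-102.3,   -1.2]), array([-119.5, -139.4])]
w5 [array([-101.8,   -2.1]), array([-119.4, -139.8])]
```

View pics/w5c.png

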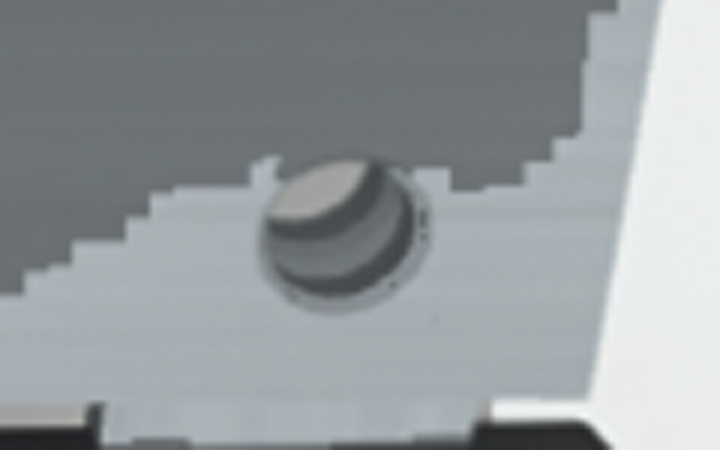

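Crop: the tongue's hole is visible through the leaf's hole (centre about (340,235)), about 1 mm off by measurement. Push 1 mm more, then back off and look from above.

Request:
{"name": "arm_command", "arguments": {
  "deltas": [
    [[0,0.05,0,0,0,0,-1],[0,0.1,0,0,0,0,-1],[0,0.1,0,0,0,0,-1],[0,0.1,0,0,0,0,-1],[0,-0.5,0,0,0,0,-1],[0,-1.2,0,0,0,0,-1],[0,-1.2,-2,0,0,0,-1],[0,-1.2,-6,0,0,0,-1],[0,0,-9,0,0,0,-1],[0,2,-11,0,0,0,-1]]
  ]
}}

```text
time_s: 16.15
position: [472.2, -62.3, 221.5]
orientation: [0.114, 3.138, -0.0]
force: [-0.4, -0.7, -0.2]
width: 0.0
grip_force: 0.0
```

Request:
{"name": "arm_command", "arguments": {
  "deltas": [
    [[-2,2,0,0,0,0,-1],[-5,3.5,0,0,0,0,-1],[-5.5,4,0,0,0,0,-1],[-5.5,4,0,0,0,0,-1],[-5.5,4,0,0,0,0,-1]]
  ]
}}

```text
time_s: 16.77
position: [529.0, -26.4, 220.0]
orientation: [-0.112, -3.139, 0.0]
force: [0.1, 0.5, -0.6]
width: 0.001
grip_force: 0.0
```

```bash
python3 c.py w6;  python3 -c "
import cv2
im=cv2.imread('pics/w6.png')[90:250,220:440];cv2.imwrite('pics/w6c.png',cv2.resize(im,None,fx=3.6,fy=3.6,interpolation=cv2.INTER_CUBIC))"
```

```text
16.775 [528.97 -26.44 220.  ] [-0.11 -3.14  0.  ] 0.0009228120312941873 [ 0.07  0.51 -0.64]
handle_hole 0.57 [332.9, 262.4] 11783 [556.65 -18.94  90.  ]
handle_pad 0.92 [336.1, 262.4] 11790 [555.01 -16.39  95.  ]
leaf_hole 0.72 [303.1, 144.4] 8434 [464.67 -33.97  99.  ]
leaf_lug 0.62 [302.8, 142.0] 8329 [462.32 -33.15 115.  ]
```

View pics/w6c.png

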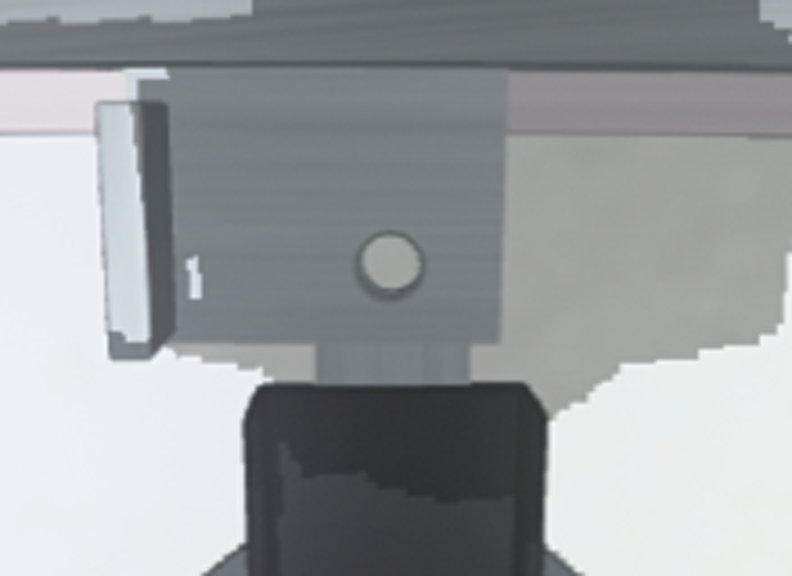

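From nearly above, the two holes coincide: leaf hole centre at crop (390,264), tongue centre line at column 393, with the box visible through both. The robot is clear, so I'm handing in.

```bash
python3 -c "
from rig import robot
print(robot.finish_job())"
```

```text
the job is handed in; nothing more can be done
None
```

The isolator is off: the handle has sprung up in its off notch, and the last picture shows the leaf's hole over the tongue's hole to within about 1 mm. The job was handed in at about 17 s with the arm clear; nothing was forced, and the lens, wafer case and bottle were not touched.

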